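# Set the juicer cam at full lift on its centres

## Robot

A 7-joint arm with a two-finger parallel gripper is mounted at the origin on the work surface. World frame = base frame: x ahead of the robot, y to its left, z up, the work surface at z = 0. Lengths are in m, angles in rad, forces in N, time in s.
With the tool pointing down it reaches from about 0.4 to 0.85 m from the base axis. Payload 10.4 kg.
Tool frame: the origin (TCP) lies at the very end of the fingers, on their centre line; the grasp point (between the pads) lies manip.hold_point_z behind it (manip.hold_point_z is the distance from the TCP to the grasp point, in m); z points along the fingers, y is the direction in which the jaws open and shut (so a half turn about z gives the same grasp; the last joint's range is limited). The gripper opens to 85 mm and grips with 20 to 120 N. Pads are 22 mm wide; open, the fingers measure 114 mm over their backs; the gripper's body (76 mm by 85 mm) begins 54 mm behind the grasp point. The pads swing forward as they close: fully open they stand 13 mm farther back than shut.
Start: joints at [1.285, 0.332, -0.065, 1.46, 0.022, 1.35, -0.088], TCP at [0.162, -0.604, 0.191] pointing down, gripper open.
Joint ranges: [-2.6, 2.6], [-0.5, 2.12], [-1.47, 1.34], [0.16, 2.42], [-1.27, 4.41], [0.06, 2.06], [-2.6, 2.6]. Speed limits (rad/s): [2.22, 2.22, 2.79, 2.79, 3.14, 3.14, 3.14].

## Interface

Orientations are given as a unit quaternion [x, y, z, w].
In Python, from workcell import manip gives the robot as it stands.
- The arm moves only by the tool jog_arm, never from a script. Its arguments are lists of equal length, an entry for each row: "translation": the shift along the world's x, y, z in mm, a list of three; "turn": the turn about the world's z in degrees. In form: {"translation": [[x, y, z], ...], "turn": [turn, ...]}. A call has 1 to 12 rows; each row is the pose to reach, as a shift and turn from the pose measured when the call began; what a row does not reach only later rows make up. A row lasts 1/12 s, in which the tool goes at most 41.7 mm and 7.16 degrees, less where a joint would pass 70% of its speed; a pose out of reach is approached as far as the arm can. A call with a gripper value outside its range is refused whole. "grip" is the finger opening in mm, from 0 to 85.4, set as the call begins (left out, the last holds). The fingers move at their own pace and stop on an object; "grip_force" is the grip in N (left out, the last holds). Time passes only in rows, so rows that repeat a pose let the fingers close. It gives the time, the measured TCP pose, the force and the opening at its end, in the units of the state.
- manip.get_obs(): the state, without advancing time (a new reading comes with each control period).
- manip.camera(name): name is "scene" or "top" or "wrist"; returns a dict with "frame" (420x560x3 uint8, red, green, blue), "mtx" (3x3 intrinsics, pixels), "k1" (the pictures are not rectified: a ray, as slopes to the right and down, at radius r is drawn at 1 + k1 r^2 times it, then the intrinsics apply), "pose" (4x4, takes a point from camera to world coordinates). Camera axes: x right, y down, z forward; pixel columns grow to the right and rows downward; lengths in m; the calibration is good to about 2 mm. A picture is of the moment at which its call begins. There is no depth.
- manip.hand_in(): hands the job in, once; it reports no verdict.
Trained networks look in a picture, given as the dict that the camera call returned (one of the last four; its "shot" number tells which), for a name from the list of things; names that differ only in an ending like _2 or _b are one class to them, and where a whole thing is asked for, a point or a joint stands for the part that bears it (a point fixed in the world has none). Each returns a list of dicts, best first, with "confidence" (0 to 1); they miss things now and then, are a little off and sometimes report something else, mostly with a low value. They report only what shows in the picture. A call takes as long as a camera call.
- manip.outline_of(picture, label): "mask" (420x560 bool, what is visible of it) and "extent" ([left, top, right, bottom] in pixels, round what is visible of it).
- manip.pinpoint(picture, label): "at" ([column, row] in pixels: a listed point, or the origin of a listed thing).
The state is a dict: "clock": time; "joint_pos": joint angles; "joint_velocities": joint speeds; "tau": joint torques, N m; "position": TCP position; "ee_rot": TCP orientation; "ft_force": force on the tool from outside, world axes, zero at the start; "torque": the same for the moment, N m; "grip_width": opening from 0.0 (shut) to 1.0 (fully open).
Only numpy, scipy, OpenCV 4.12 (cv2) and the standard library are available. Lean on these libraries where they do the work, as an engineer would, in place of code of your own. Each camera call takes 0.05 s, during which the arm holds its last target. There are 200 camera calls.

## Task

The lever juicer's cam is up on centres in the setting stand. Slide the grey plunger block up to it until the cam's round side presses the sprung plunger in by about 4 mm, then turn the cam by its wooden knob until the nose has pushed the plunger back as far as it goes, let go and leave it there, so that I can refit the lever at full lift. Handle it gently: never force the plunger onto its stop or touch it with the gripper, and leave the mug, the garlic keeper and the loose lever where they are.

Things in the scene. Friction and masses are not known exactly. Their poses are not given: they have to be found in the camera images.
- stand: Fixed setting stand, place and yaw differ each time; origin on the counter under the cam axis, z up, y along the base from the cam axis to the plunger block. Aluminium base 110 by 250 mm, 12 mm thick, y -90 to +160 mm. A dark column at y -70 mm carries a 22 mm wide bearing arm (top at 97 mm) over the cam to the axis.
- knob_grip (a point): Point on the upright cam axis, 130 mm above the counter, inside the ribbed round wooden knob: 36 mm across, 36 mm high, top at 146 mm, nothing beside it. The knob turns the cam, stiffly: 0.2 N m plus up to 0.1 N m from the spring; no end stops; stays where left. The point is fixed to the stand and does not turn with the knob.
- cam_axis (a point): Middle of the 16 mm thick steel cam on its axis, 60 mm up, fixed to the stand (does not turn). The cam is a 20 mm radius round with one nose reaching 27 mm (tip rounding 5 mm) joined by straight flanks. At the start the nose points 60 to 165 degrees off the plunger (angle not told); clockwise turning, seen from above, is the short way to the plunger.
- post_grip (a point): Square steel post to grip, 16 by 16 mm, top at 123 mm, on the grey plunger block (44 mm wide, 50 mm long, top at 76 mm); this point is on its centre line 108 mm above the counter. Its -y is the way the block slides to the cam axis, its x and y lie along the post's sides. The block slides 55 mm in all against about 10 N of friction and stays where left.
- plunger_tip (a point): Centre of the plunger's 4 mm radius ball tip, 60 mm above the counter, on a 6 mm stem through the grey block, 55 mm from the post's centre line when fully out; points at the cam axis. Its distance from the axis is 24 mm when it touches the cam's round and 31 mm on the very top of the nose. Starts 20 to 40 mm clear of the round.
- plunger (a joint): How far the plunger is pushed into its block, m: 0 fully out, 0.015 on its stop. Spring: 1 N at 0, plus 0.3 N per mm. From the cam's round to the top of the nose it goes in 7 mm more, rising and falling symmetrically within about 45 degrees each side of the top; 10 degrees off the top it is 1.2 mm less.
- mug_mid (a point): Middle of the blue enamel mug, 80 mm across and 80 mm high, 40 mm above the counter: a bystander.
- keeper_mid (a point): Middle of the white lidded ceramic garlic keeper, 110 mm across, 118 mm high, 55 mm above the counter: a bystander.
- lever_mid (a point): Middle of the juicer's loose steel lever with its wooden grip, about 310 mm long, lying along its x beyond the stand, 12 mm above the counter: a bystander.

How it is judged:
By the outcome, as a careful person would: the job done as asked, in the order asked, and still so for the second after the job is handed in, with the robot touching nothing.
It also fails if it takes over 67 s, if anything falls off the work surface, if the arm or the gripper's body presses on something with over 40 N, if the wrist force passes 120 N, or if a joint passes its speed limit or range.

## Working session

There is one attempt and no reset: what is moved stays moved. The work goes in short steps, Python scripts to look and compute and a tool call to move; the robot and the scene stay as the last step left them, time stands still between calls to the robot, and variables do not carry over. Pictures are saved under pics/ and viewed, about 8 in all and at most 12, crops included, and the job is handed in when it is done.

Besides the shell and the picture viewer there is one more tool, called after "Call:" as name(argument=value, ...), one argument or row to a line, values as JSON. jog_arm: Moves the arm, as the interface text tells. Its arguments: {"type":"object","properties":{"translation":{"type":"array"},"turn":{"type":"array"},"grip":{"type":"number"},"grip_force":{"type":"number"}},"required":["translation","turn"]}

```bash
mkdir -p pics; cat > h.py <<'E'
import numpy as np, cv2
from workcell import manip
def ray(c,px):
    K=c["mtx"]; p=np.array([(px[0]-K[0,2])/K[0,0],(px[1]-K[1,2])/K[1,1]]); q=p.copy()
    for _ in range(20): q=p/(1+c["k1"]*(q@q))
    P=np.array(c["pose"]); return P[:3,3],P[:3,:3]@np.array([q[0],q[1],1])
def atz(c,px,z):
    o,d=ray(c,px); return o+d*(z-o[2])/d[2]
def proj(c,X):
    P=np.array(c["pose"]); v=P[:3,:3].T@(np.array(X)-P[:3,3]); s=v[:2]/v[2]; s=s*(1+c["k1"]*(s@s)); K=c["mtx"]
    return np.array([K[0,0]*s[0]+K[0,2],K[1,1]*s[1]+K[1,2]])
Z=dict(knob_grip=.13,cam_axis=.06,post_grip=.108,plunger_tip=.06,mug_mid=.04,keeper_mid=.055,lever_mid=.012,stand=0)
def look(names,cams=("top","scene")):
    out={}
    for n in cams:
        c=manip.camera(n); out[n]=c
        for l in names:
            for r in manip.pinpoint(c,l)[:2]:
                print(n,l,round(r["confidence"],2),np.round(r["at"],1),np.round(atz(c,r["at"],Z[l])*1000,1))
    return out
def save(c,f): cv2.imwrite("pics/"+f,c["frame"][:,:,::-1])
E
python3 - <<'E'
from h import *
o=look(list(Z))
cv2.imwrite("pics/a.png",cv2.resize(np.hstack([o["top"]["frame"],o["scene"]["frame"]])[:,:,::-1],(800,300),interpolation=3))
save(o["top"],"top.png");save(o["scene"],"scene.png")
s=manip.get_obs();print(s, manip.hold_point_z)
E
```

```text
top knob_grip 0.86 [314.2 238.4] [ 523.3 -115.7  130. ]
top cam_axis 0.57 [314.3 235.2] [ 537.  -122.7   60. ]
top post_grip 0.61 [272.6 233. ] [5.432e+02 3.000e-01 1.080e+02]
top post_grip 0.23 [314.8 234.8] [ 534.9 -119.8  108. ]
top plunger_tip 0.75 [249.3 150.9] [795.2  63.4  60. ]
top mug_mid 0.62 [150.2 213.9] [614.6 365.1  40. ]
top keeper_mid 0.69 [404.5 246.3] [ 496.7 -391.2   55. ]
top lever_mid 0.65 [254.6 148.6] [813.7  48.5  12. ]
top stand 0.74 [311.2 239.3] [ 528.8 -118.2    0. ]
scene knob_grip 0.61 [282.4 174.2] [ 529.  -114.8  130. ]
scene cam_axis 0.79 [279.5 191.7] [ 533.6 -124.7   60. ]
scene post_grip 0.95 [299.9 194.6] [537.1 -14.6 108. ]
scene mug_mid 0.86 [367.3 293.4] [620.6 368.7  40. ]
scene mug_mid 0.66 [282.6 191.2] [ 505.2 -145.6   40. ]
scene keeper_mid 0.71 [243.7 157.2] [ 495.3 -397.4   55. ]
scene keeper_mid 0.54 [282.2 175.3] [ 459.3 -208.9   55. ]
scene lever_mid 0.63 [240.2 265.7] [805.9  55.5  12. ]
scene stand 0.88 [283.2 211.8] [541.6 -94.1  -0. ]
{'clock': 0.9, 'joint_pos': array([ 1.28541745,  0.33216261, -0.06469144,  1.46007786,  0.02159109,
        1.34988166, -0.0884533 ]), 'joint_velocities': array([-0.00057756, -0.00043035,  0.00074365, -0.00120113, -0.00050142,
       -0.00052315, -0.00149641]), 'tau': array([-4.27322971e-05, -6.25232005e+01,  4.87461698e-02, -3.91836333e+01,
        1.63379480e-02,  1.97402856e-03,  2.75025724e-05]), 'position': array([ 0.16238249, -0.60358317,  0.19147145]), 'ee_rot': array([9.91378232e-01, 1.31031274e-01, 2.52962024e-05, 7.90687411e-05]), 'ft_force': array([0.48268428, 0.89839231, 0.17212044]), 'torque': array([-0.0409723 ,  0.00034722,  0.0052659 ]), 'grip_width': 1.004026211760606} 0.0187
```

View top.

```bash
python3 - <<'E'
import cv2,numpy as np
a=cv2.imread("pics/top.png")[120:320,200:440];b=cv2.imread("pics/scene.png")[130:290,200:400]
a=cv2.resize(a,(430,358),interpolation=3);b=cv2.resize(b,(360,288),interpolation=3)
c=np.zeros((358,800,3),np.uint8);c[:,:430]=a;c[:288,435:795]=b;cv2.imwrite("pics/b.png",c)
E
```

```text
(no output)
```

View pics/a.png

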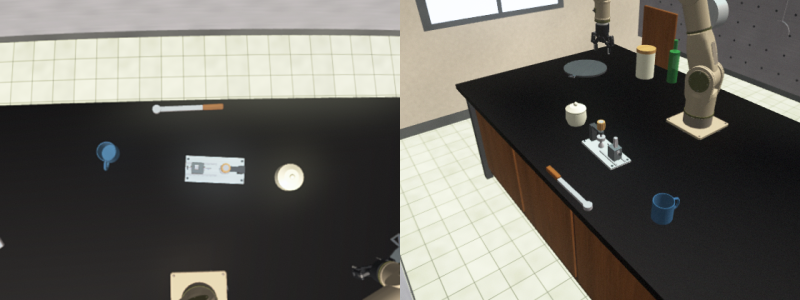

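View pics/b.png

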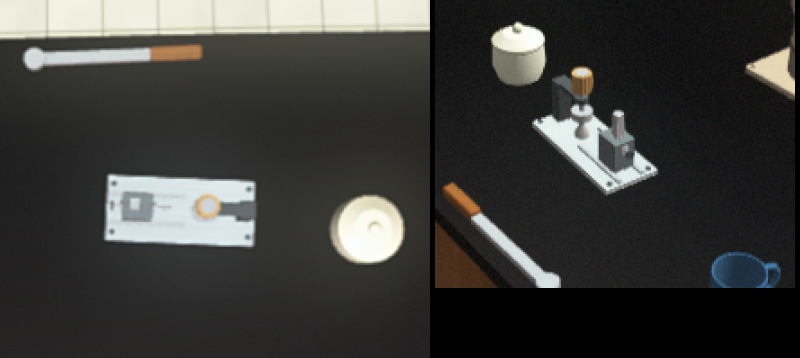

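```bash
python3 - <<'E'
from h import *
c=manip.camera("top")
r=manip.outline_of(c,"stand"); print([x["confidence"] for x in r], r[0]["extent"])
m=r[0]["mask"].astype(np.uint8)
cn=max(cv2.findContours(m,0,2)[0],key=cv2.contourArea)[:,0].astype(float)
w=np.array([atz(c,p,.012)[:2]*1000 for p in cn],np.float32)
rr=cv2.minAreaRect(w);print(rr,cv2.boxPoints(rr))
# gray threshold version
g=c["frame"].min(2); mm=((g>110)&(cv2.dilate(m,np.ones((7,7)))>0)).astype(np.uint8); mm=cv2.morphologyEx(mm,3,np.ones((5,5)))
cn=max(cv2.findContours(mm,0,2)[0],key=cv2.contourArea)[:,0].astype(float)
w=np.array([atz(c,p,.012)[:2]*1000 for p in cn],np.float32)
rr=cv2.minAreaRect(w);print(rr,cv2.boxPoints(rr))
c=manip.camera("wrist");print(np.round(c["pose"],3),c["mtx"])
E
```

```text
[0.96] [259.8, 216.8, 342.2, 257.6]
((534.61669921875, -87.37533569335938), (253.88055419921875, 115.01451873779297), 85.77819061279297) [[ 467.92044 -209.73761]
 [ 582.6228  -218.20471]
 [ 601.313     34.98694]
 [ 486.6106    43.45404]]
((535.1514892578125, -84.12115478515625), (252.32186889648438, 113.80513763427734), 85.9657211303711) [[ 469.5141   -205.96619 ]
 [ 583.03723  -213.97275 ]
 [ 600.7889     37.723877]
 [ 487.26575    45.73044 ]]
[[ 0.26  -0.92  -0.291  0.237]
 [-0.966 -0.248 -0.08  -0.583]
 [ 0.001  0.302 -0.953  0.375]
 [ 0.     0.     0.     1.   ]] [[358.16013587   0.         279.20871563]
 [  0.         358.16013587 208.89590479]
 [  0.           0.           1.        ]]
```

Call:
jog_arm(
  translation=[
    [10,10,30],
    [35,40,69],
    [65,75,69],
    [95,110,69],
    [120,145,69],
    [145,180,69],
    [170,210,69],
    [195,240,69],
    [220,270,69],
    [245,300,69],
    [270,330,69],
    [295,360,69],
  ],
  turn=[2,8,14,20,26,32,38,44,50,56,62,68],
)

```text
clock: 2.05
position: [0.4545, -0.2464, 0.2609]
ee_rot: [0.747, 0.665, 0.0, 0.001]
ft_force: [1.9, -1.0, -0.9]
grip_width: 1.001
```

Call:
jog_arm(
  translation=[
    [20,20,0],
    [45,50,0],
    [65,75,0],
    [75,86,0],
    [75,86,0],
    [75,86,0],
  ],
  turn=[0.5,1.5,2,2.6,2.6,2.6],
)

```text
clock: 2.55
position: [0.5295, -0.1603, 0.2607]
ee_rot: [0.731, 0.682, -0.0, 0.0]
ft_force: [-0.5, 0.1, 0.7]
grip_width: 1.004
```

```bash
python3 - <<'E'
from h import *
print(manip.get_obs()["position"],manip.get_obs()["joint_pos"])
o=look(["knob_grip","cam_axis","post_grip","plunger_tip"],["wrist"]);save(o["wrist"],"w1.png")
c=o["wrist"]
for l in ["knob_grip","plunger_tip"]:
    for r in manip.outline_of(c,l)[:2]: print(l,r["confidence"],np.round(r["extent"],1),r["mask"].sum())
E
```

```text
[ 0.52954501 -0.1602985   0.26066631] [ 0.71925669  0.19133693 -0.58463872  1.51851118  0.10633956  1.46311596
  0.06194875]
wrist knob_grip 0.59 [286.3 137. ] [ 539.2 -118.2  130. ]
wrist cam_axis 0.56 [280.9 128.3] [ 535.  -116.5   60. ]
wrist plunger_tip 0.54 [279.3  67.9] [537.4 -56.2  60. ]
knob_grip 0.65 [232.9   2.6 332.2 215.2] 19099
plunger_tip 0.49 [279.9  50.6 286.   75. ] 147
```

View pics/w1.png

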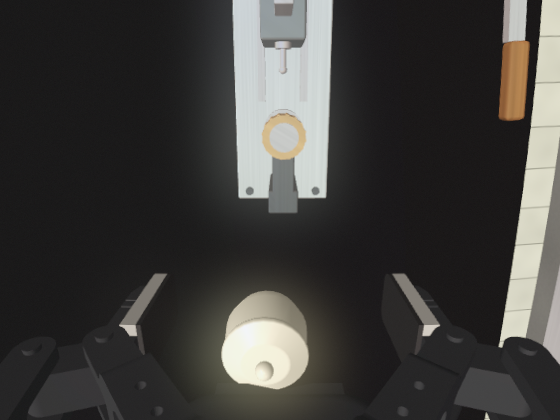

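Call:
jog_arm(
  translation=[
    [2,25,0],
    [4,60,0],
    [4,60,0],
    [4,60,0],
  ],
  turn=[0,0,0,0],
)

```text
clock: 3.23
position: [0.5332, -0.0994, 0.2614]
ee_rot: [0.731, 0.682, 0.0, 0.001]
ft_force: [-0.5, 0.1, 0.0]
grip_width: 0.999
```

```bash
python3 - <<'E'
from h import *
print(manip.get_obs()["position"])
o=look(["knob_grip","cam_axis","post_grip","plunger_tip"],["wrist"]);save(o["wrist"],"w2.png")
E
```

```text
[ 0.53318424 -0.09938491  0.26138088]
wrist knob_grip 0.84 [285.7 205.6] [ 538.5 -119.7  130. ]
wrist cam_axis 0.68 [282.6 182.1] [ 536.8 -114.2   60. ]
wrist post_grip 0.76 [286.7  70.6] [547.3  -1.4 108. ]
wrist plunger_tip 0.75 [280.5 184.1] [ 534.3 -116.3   60. ]
wrist plunger_tip 0.59 [284.7 130.7] [542.7 -58.6  60. ]
```

View pics/w2.png

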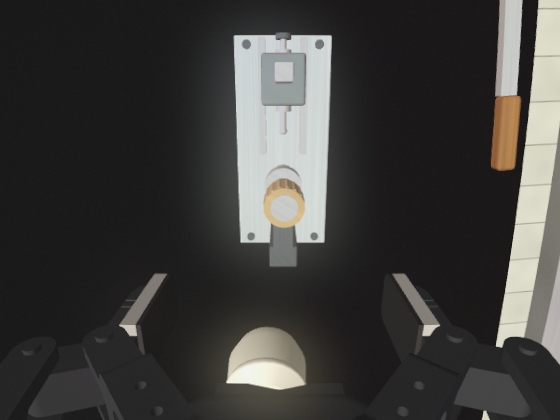

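```bash
cat >m.py <<'E'
from h import *
def meas(c,pts):
    R={k:atz(c,p,z)*1000 for k,(p,z) in pts.items()}
    for k,v in R.items(): print(k,np.round(v,1))
    return R
E
python3 - <<'E'
from m import *
f=cv2.imread("pics/w2.png");c=manip.camera("wrist")
g=cv2.cvtColor(f,6)
# knob top circle and post top by segmentation
hsv=cv2.cvtColor(f,40)
circ=cv2.HoughCircles(g[170:250,240:330],3,1,30,param1=100,param2=12,minRadius=10,maxRadius=24);print(circ)
print(g[55:100:3,270:300:3])
R=meas(c,dict(knob=((284.5,208),.146),post=((284,72),.123),tip=((283,131),.06),h1=((246.5,44),.012),h2=((320,44),.012),h3=((251,237),.012),h4=((314,236.5),.012)))
k,p,t=R["knob"],R["post"],R["tip"]
print((p-k)[:2],np.hypot(*(p-k)[:2]),(p-t)[:2])
d1=(R["h1"]-R["h3"]);d2=R["h2"]-R["h4"]
for d in(d1,d2):print(np.degrees(np.arctan2(d[0],d[1])),np.hypot(d[0],d[1]))
E
```

```text
[[[44.5 37.5 20.1]]]
[[152 154 154 153 153 153 154 154 154 154]
 [154 154 154 155 155 154 154 154 155 156]
 [155 154 154 155 155 155 154 154 154 155]
 [155 155 202 202 203 200 201 199 144 153]
 [155 156 201 202 203 202 203 199 145 154]
 [155 155 200 202 201 202 201 204 144 155]
 [157 156 198 199 202 200 201 202 143 155]
 [157 157 203 200 198 200 200 201 155 154]
 [156 157 203 203 201 197 199 201 155 154]
 [157 157 116 116 116 115 114 118 156 155]
 [156 157 157 158 157 157 156 155 156 155]
 [156 156 157 157 157 157 157 156 156 156]
 [156 156 156 157 157 157 157 157 156 155]
 [156 156 155 156 157 156 157 157 157 157]
 [156 156 156 156 155 156 157 157 157 156]]
knob [ 536.8 -119.9  146. ]
post [544.7  -6.6 123. ]
tip [540.6 -61.9  60. ]
h1 [506.9  33.   12. ]
h2 [589.  27.  12.]
h3 [ 489.7 -198.7   12. ]
h4 [ 571.5 -204.1   12. ]
[  7.83252537 113.32980444] 113.60014536771365 [ 4.06072035 55.35913183]
4.240723603308309 232.30184269355576
4.333534303837953 231.72500819654678
```

Call:
jog_arm(
  translation=[
    [4,30,0],
    [8,65,0],
    [12,93,0],
    [12,93,-35],
    [12,93,-70],
    [12,93,-105],
    [12,93,-130],
    [12,93,-130],
  ],
  turn=[0,0,0,0,0,0,0,0],
  grip=50,
  grip_force=60,
)

```text
clock: 4.2
position: [0.5417, -0.0102, 0.1257]
ee_rot: [0.733, 0.68, -0.003, -0.002]
ft_force: [-0.8, -0.4, -0.2]
grip_width: 0.588
```

```bash
python3 - <<'E'
from m import *
print(manip.get_obs()["position"])
c=manip.camera("wrist");save(c,"w3.png")
for l in ["post_grip"]:
  for r in manip.pinpoint(c,l)[:2]: print(r["confidence"],r["at"],atz(c,r["at"],.108))
E
```

```text
[ 0.54170494 -0.01021712  0.1257348 ]
0.9 [285.8, 222.2] [ 0.54627434 -0.00565256  0.108     ]
```

View pics/w3.png

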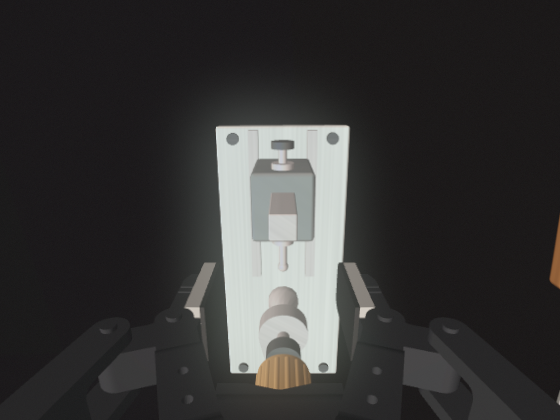

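Call:
jog_arm(
  translation=[
    [3.5,4,-10],
    [3.5,4,-25],
    [3.5,4,-35],
    [3.5,4,-35],
    [3.5,4,-35],
    [3.5,4,-35],
  ],
  turn=[0,0,0,0,0,0],
)

```text
clock: 4.8
position: [0.549, -0.0056, 0.0972]
ee_rot: [0.733, 0.68, 0.0, 0.001]
ft_force: [-0.4, 0.5, -0.1]
grip_width: 0.586
```

Call:
jog_arm(
  translation=[
    [-3.5,-0.7,-6],
    [-3.5,-0.7,-6],
    [-3.5,-0.7,-6],
    [-3.5,-0.7,-6],
  ],
  turn=[0,0,0,0],
)

```text
clock: 5.13
position: [0.5456, -0.0064, 0.0914]
ee_rot: [0.733, 0.68, 0.0, 0.001]
ft_force: [0.2, 0.2, 0.2]
grip_width: 0.585
```

Call:
jog_arm(
  translation=[
    [0,0,0],
    [0,0,0],
    [0,0,0],
    [0,0,0],
    [0,0,0],
    [0,0,0],
    [0,0,0],
    [0,0,0],
  ],
  turn=[0,0,0,0,0,0,0,0],
  grip=5,
  grip_force=60,
)

```text
clock: 5.8
position: [0.5455, -0.0064, 0.0914]
ee_rot: [0.733, 0.68, 0.0, 0.001]
ft_force: [0.9, 0.1, 0.5]
grip_width: 0.061
```

```bash
python3 - <<'E'
from m import *
s=manip.get_obs();print(s["position"],s["ft_force"],s["grip_width"])
c=manip.camera("wrist");save(c,"w4.png")
E
```

```text
[ 0.54554575 -0.00639852  0.09136378] [0.92939525 0.05508351 0.51014552] 0.06080799001531899
```

View pics/w4.png

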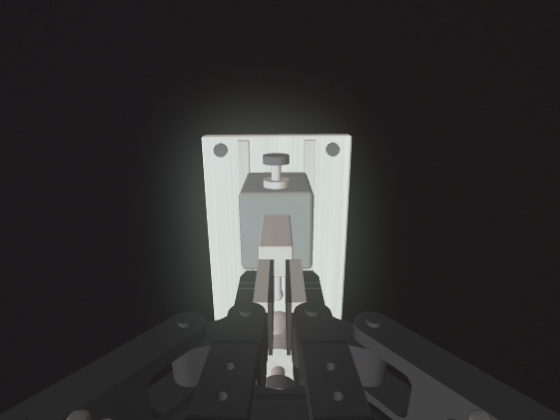

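```bash
python3 - <<'E'
from m import *
c=manip.camera("wrist");s=manip.get_obs();p=s["position"]
print(np.round(c["pose"],3), c["k1"])
print("tcp px",proj(c,p),"grasp px",proj(c,p+[0,0,.0187]))
meas(c,dict(post=((276,230),.123),postfrontedge=((276,249),.123),h1=((221,150),.012),h2=((333,149),.012)))
for n in("top","scene"):
  c=manip.camera(n)
  for l in ["post_grip","knob_grip"]:
    for r in manip.pinpoint(c,l)[:2]: print(n,l,r["confidence"],r["at"],atz(c,r["at"],Z[l]))
  save(c,n+"2.png"); print(proj(c,p))
E
```

```text
[[ 0.997 -0.071 -0.021  0.551]
 [-0.074 -0.95  -0.304  0.071]
 [ 0.002  0.304 -0.953  0.275]
 [ 0.     0.     0.     1.   ]] -0.06927421317907669
tcp px [278.50022301 241.44331295] grasp px [278.50033459 255.90154791]
post [545.9  12.6 123. ]
postfrontedge [545.1   3.2 123. ]
h1 [506.4  35.6  12. ]
h2 [588.5  30.2  12. ]
top knob_grip 0.95 [315.5, 239.5] [ 0.52015801 -0.11926809  0.13      ]
[274.86612557 232.54355844]
scene post_grip 0.86 [298.9, 196.2] [ 0.5450471  -0.00947996  0.108     ]
scene knob_grip 0.56 [281.7, 176.0] [ 0.53741241 -0.1072627   0.13      ]
[299.28760704 201.197794  ]
```

```bash
python3 - <<'E'
from m import *
a=cv2.imread("pics/w4.png")[190:350,180:380];b=cv2.imread("pics/scene2.png")[150:250,240:360]
a=cv2.convertScaleAbs(cv2.resize(a,(600,480),interpolation=2),alpha=1.3,beta=30)
b=cv2.resize(b,(200,167),interpolation=2);d=np.zeros((480,800,3),np.uint8);d[:,:600]=a;d[:167,600:]=b;cv2.imwrite("pics/c.png",d)
E
```

```text
(no output)
```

View pics/c.png

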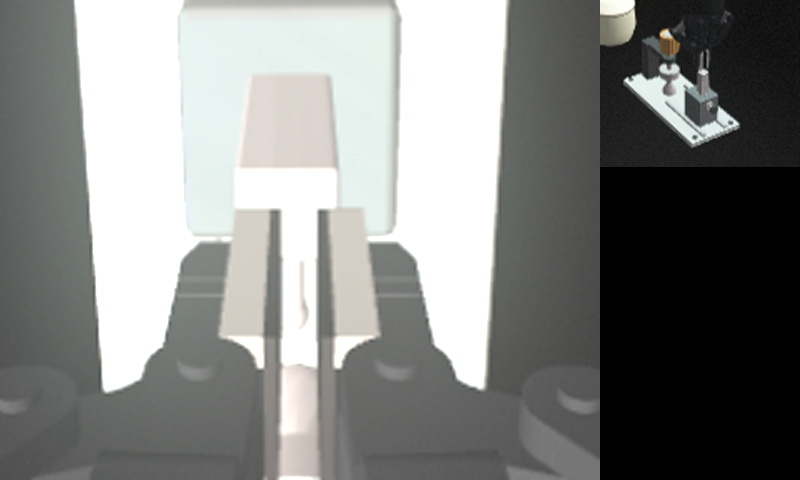

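```bash
python3 - <<'E'
from m import *
c=manip.camera("wrist")
O=np.array([.5368,-.1203,0]);a=np.radians(-4.25);X=np.array([np.cos(a),np.sin(a),0]);Y=np.array([-np.sin(a),np.cos(a),0]);z=np.array([0,0,1])
S=lambda x,y,h:O+X*x/1e3+Y*y/1e3+z*h/1e3
for yp in (113.6,105,121):
  print(yp,[np.round(proj(c,S(*q))).tolist() for q in [(-8,yp+8,123),(8,yp-8,123),(-8,yp+8,76),(22,yp+25,76),(22,yp-25,76),(0,yp-55,60)]])
# tip of fingers seen through camera
p=manip.get_obs()["position"]
for t in (-11,0,11): print(t,[proj(c,p+Y*t/1e3+z*h).round() for h in (0,.0187,.04)])
E
```

```text
113.6 [[261.0, 253.0], [295.0, 284.0], [264.0, 220.0], [316.0, 192.0], [314.0, 270.0], [278.0, 298.0]]
105 [[261.0, 270.0], [294.0, 299.0], [265.0, 233.0], [316.0, 206.0], [313.0, 282.0], [278.0, 309.0]]
121 [[260.0, 239.0], [295.0, 270.0], [264.0, 208.0], [317.0, 179.0], [314.0, 259.0], [278.0, 289.0]]
-11 [array([278., 259.]), array([278., 275.]), array([278., 297.])]
0 [array([278., 241.]), array([278., 256.]), array([278., 276.])]
11 [array([278., 223.]), array([278., 236.]), array([278., 254.])]
```

```bash
python3 - <<'E'
from m import *
c=manip.camera("scene");p=manip.get_obs()["position"]
r0,c0=140,250
a=cv2.resize(c["frame"][r0:r0+90,c0:c0+110,::-1],None,fx=6,fy=6,interpolation=2)
def mk(X,col):
    q=proj(c,X);cv2.circle(a,tuple(int(round(v)) for v in ((q-[c0,r0]+.5)*6)),3,col,-1)
mk(p,(0,0,255));mk(p+[0,0,.04],(0,255,0));mk([.5368,-.1203,.146],(255,0,0));mk([.5455,-.004,.123],(255,0,255))
cv2.imwrite("pics/d.png",a)
E
```

```text
(no output)
```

View pics/d.png

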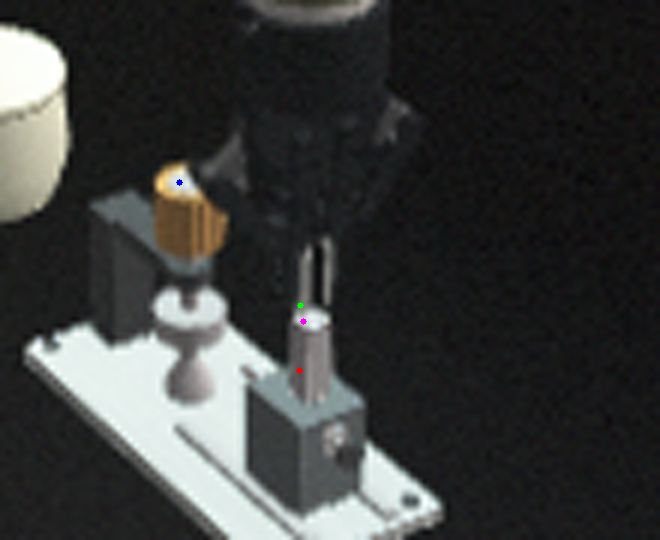

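Call:
jog_arm(
  translation=[
    [0,0,5],
    [0,0,5],
    [-1,0,5],
    [-2,0,5],
    [-2,0,5],
    [-2,0,-5],
    [-2,0,-15],
    [-2,0,-25],
    [-2,0,-30],
    [-2,0,-30],
    [-2,0,-30],
  ],
  turn=[0,0,0,0,0,0,0,0,0,0,0],
  grip=50,
)

```text
clock: 7.22
position: [0.5433, -0.0063, 0.0608]
ee_rot: [0.733, 0.68, -0.0, 0.0]
ft_force: [-0.5, -0.3, 0.3]
grip_width: 0.585
```

```bash
python3 - <<'E'
from m import *
s=manip.get_obs();print(s["position"],s["ft_force"],s["grip_width"])
c=manip.camera("wrist");save(c,"w5.png")
c2=manip.camera("scene")
a=cv2.resize(c2["frame"][140:230,250:360,::-1],(330,270),interpolation=2)
d=np.zeros((420,800,3),np.uint8);d[:,:460]=cv2.convertScaleAbs(c["frame"][:,50:510,::-1],alpha=1.3,beta=20);d[:270,465:795]=a
cv2.imwrite("pics/e.png",d)
E
```

```text
[ 0.54326188 -0.00626988  0.06084928] [-0.48476137 -0.2644801   0.29215352] 0.5848897277443951
```

View pics/e.png

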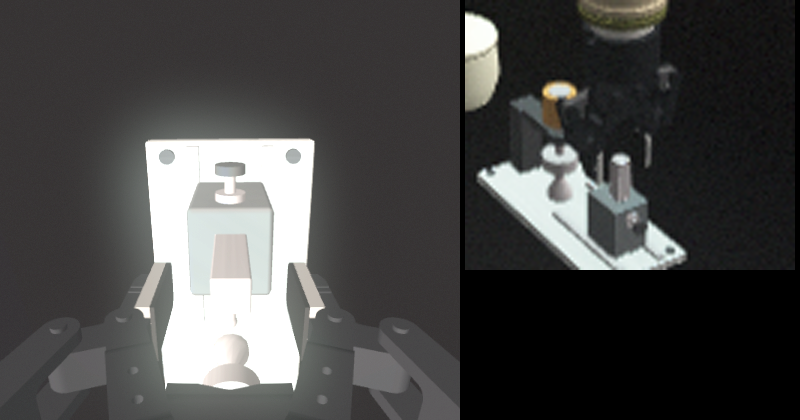

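```bash
python3 - <<'E'
from m import *
c=manip.camera("wrist")
meas(c,dict(back=((281,278),.123),front=((281,311),.123),bb=((281,208),.076),bf=((281,293),.076),h1=((217,156.5),.012),h2=((343,156),.012)))
print(manip.get_obs()["position"])
E
```

```text
back [545.6   4.3 123. ]
front [544.5 -10.4 123. ]
bb [546.9  17.5  76. ]
bf [543.4 -30.4  76. ]
h1 [506.6  35.7  12. ]
h2 [589.   29.9  12. ]
[ 0.54392871 -0.00632834  0.06180167]
```

Call:
jog_arm(
  translation=[
    [0.5,1,-5],
    [0.5,1,-12],
    [0.5,1,-15],
    [0.5,1,-15],
    [0.5,1,-15],
  ],
  turn=[0,0,0,0,0],
)

```text
clock: 7.78
position: [0.5441, -0.0053, 0.0464]
ee_rot: [0.733, 0.68, 0.0, 0.001]
ft_force: [0.0, 0.1, 0.9]
grip_width: 0.583
```

Call:
jog_arm(
  translation=[
    [0,0,0],
    [0,0,0],
    [0,0,0],
    [0,0,0],
    [0,0,0],
    [0,0,0],
    [0,0,0],
    [0,0,0],
  ],
  turn=[0,0,0,0,0,0,0,0],
  grip=5,
  grip_force=60,
)

```text
clock: 8.45
position: [0.544, -0.0053, 0.0467]
ee_rot: [0.733, 0.68, -0.0, 0.001]
ft_force: [-4.1, 0.2, 5.6]
grip_width: 0.178
```

Call:
jog_arm(
  translation=[
    [-0.2,-3,0],
    [-0.4,-6,0],
    [-0.7,-10,0],
    [-1.0,-14,0],
    [-1.3,-18,0],
    [-1.6,-22,0],
    [-1.9,-26,0],
    [-2.2,-30,0],
    [-2.2,-30,0],
    [-2.2,-30,0],
    [-2.2,-30,0],
  ],
  turn=[0,0,0,0,0,0,0,0,0,0,0],
)

```text
clock: 9.37
position: [0.5421, -0.0334, 0.0468]
ee_rot: [0.732, 0.681, 0.001, 0.0]
ft_force: [0.2, 5.8, -0.2]
grip_width: 0.175
```

```bash
python3 - <<'E'
from m import *
s=manip.get_obs();print(s["position"],s["ft_force"],s["grip_width"])
c=manip.camera("wrist");save(c,"w6.png")
c2=manip.camera("scene")
a=cv2.resize(c2["frame"][140:230,250:360,::-1],(330,270),interpolation=2)
d=np.zeros((560,800,3),np.uint8);d[:,:460]=cv2.resize(cv2.convertScaleAbs(c["frame"][135:415,165:395,::-1],alpha=1.2,beta=20),None,fx=2,fy=2);d[:270,465:795]=a
cv2.imwrite("pics/f.png",d)
E
```

```text
[ 0.54207625 -0.03341788  0.04677069] [ 0.16283782  5.82719051 -0.15260412] 0.17513591659690433
```

View pics/f.png

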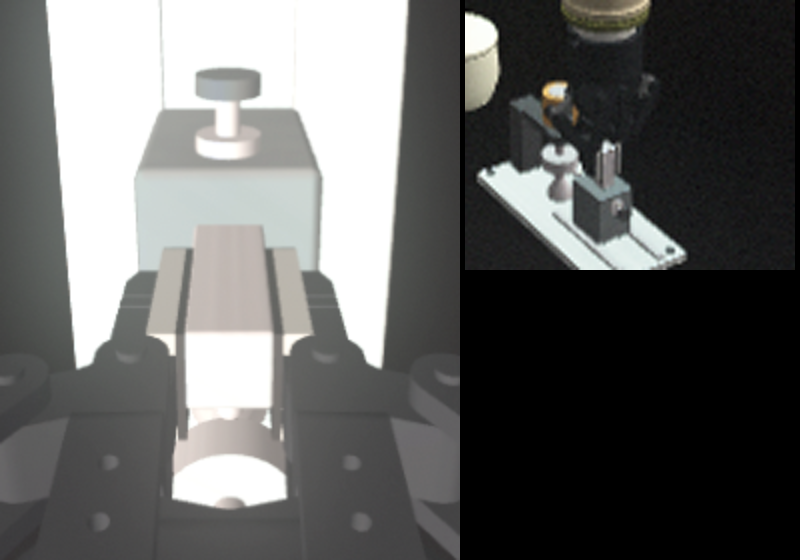

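```bash
cat > b.py <<'E'
from m import *
def edge(c):
    g=cv2.cvtColor(c["frame"],7).astype(float)
    p=g[155:200,270:288].mean(1)
    d=np.diff(p); i=np.argmin(d[:25])          # white -> dark top edge of button
    s=d[i-1:i+2]; i=i+0.5*(s[0]-s[2])/(s[0]-2*s[1]+s[2])
    return 155+i+.5,p
E
python3 - <<'E'
from b import *
e,p=edge(manip.camera("wrist"));print(e,p.round())
c=manip.camera("wrist");q=manip.get_obs()["position"]
Y=np.array([.074,.997,0])
for t in(.030,.035,.04,.046): print(t,proj(c,np.array([.5425,-.033,.066])+Y*t))
E
```

```text
168.4431554524362 [215. 215. 215. 215. 215. 215. 215. 215. 215. 215. 215. 215. 215. 185.
 123. 102. 102. 102. 102. 107. 121. 128. 128. 128. 127. 127. 127. 127.
 127. 127. 163. 190. 196. 190. 175. 165. 165. 164. 164. 164. 164. 164.
 167. 171. 173.]
0.03 [279.38257291 198.0078682 ]
0.035 [279.401519   187.84103446]
0.04 [279.4207753  177.49826766]
0.046 [279.44429329 164.8534629 ]
```

Call:
jog_arm(
  translation=[
    [-0.2,-3,0],
    [-0.4,-5,0],
    [-0.5,-7,0],
    [-0.5,-7,0],
    [-0.5,-7,0],
    [-0.5,-7,0],
  ],
  turn=[0,0,0,0,0,0],
)

```text
clock: 10.07
position: [0.5418, -0.0379, 0.0467]
ee_rot: [0.732, 0.682, 0.002, -0.001]
ft_force: [0.4, 7.4, -0.4]
grip_width: 0.176
```

```bash
python3 - <<'E'
from b import *
s=manip.get_obs();print(s["position"],s["ft_force"])
e,p=edge(manip.camera("wrist"));print(e,p.round())
E
```

```text
[ 0.54179053 -0.03788181  0.04674886] [ 0.35573031  7.3673407  -0.40220314]
168.61425576519918 [215. 215. 215. 215. 215. 215. 215. 215. 215. 215. 215. 215. 215. 192.
 137. 102. 102. 102. 102. 104. 120. 128. 128. 127. 127. 127. 127. 127.
 127. 127. 159. 188. 196. 196. 183. 165. 165. 165. 165. 164. 164. 164.
 164. 170. 172.]
```

Call:
jog_arm(
  translation=[
    [-0.2,-3,0],
    [-0.4,-5,0],
    [-0.4,-6,0],
    [-0.4,-6,0],
    [-0.4,-6,0],
    [-0.4,-6,0],
  ],
  turn=[0,0,0,0,0,0],
)

```text
clock: 10.62
position: [0.5416, -0.041, 0.0467]
ee_rot: [0.731, 0.682, 0.003, -0.001]
ft_force: [0.6, 10.4, 0.1]
grip_width: 0.176
```

```bash
python3 - <<'E'
from b import *
s=manip.get_obs();print(s["position"],s["ft_force"])
e,p=edge(manip.camera("wrist"));print(e,p.round())
E
```

```text
[ 0.54160408 -0.04097069  0.04674451] [ 0.6343957  10.37496132  0.13927754]
166.41394025604552 [215. 215. 215. 215. 215. 215. 215. 215. 215. 215. 215. 183. 120. 102.
 102. 102. 102. 112. 125. 128. 128. 128. 128. 128. 128. 127. 127. 134.
 179. 196. 195. 195. 195. 195. 184. 168. 164. 164. 164. 164. 164. 163.
 164. 169. 172.]
```

Call:
jog_arm(
  translation=[
    [-0.2,-3,0],
    [-0.4,-5,0],
    [-0.4,-6,0],
    [-0.4,-6,0],
    [-0.4,-6,0],
    [-0.4,-6,0],
    [-0.4,-6,0],
  ],
  turn=[0,0,0,0,0,0,0],
)

```text
clock: 11.25
position: [0.5415, -0.0437, 0.0468]
ee_rot: [0.73, 0.683, 0.005, -0.002]
ft_force: [1.8, 10.5, -0.4]
grip_width: 0.18
```

```bash
python3 - <<'E'
from b import *
s=manip.get_obs();print(s["position"],s["ft_force"])
e,p=edge(manip.camera("wrist"));print(e,p.round())
E
```

```text
[ 0.54145611 -0.04369442  0.04679332] [ 1.8378951  10.54225426 -0.37805531]
161.28750784682987 [215. 215. 215. 215. 215. 210. 170. 105. 103. 103. 103. 112. 125. 129.
 129. 129. 129. 129. 128. 128. 128. 130. 170. 192. 195. 196. 195. 195.
 195. 195. 195. 195. 195. 195. 191. 177. 164. 164. 164. 164. 164. 164.
 163. 168. 172.]
```

Call:
jog_arm(
  translation=[
    [-0.2,-3,0],
    [-0.3,-4,0],
    [-0.3,-4,0],
    [-0.3,-4,0],
    [-0.3,-4,0],
    [-0.3,-4,0],
  ],
  turn=[0,0,0,0,0,0],
)

```text
clock: 11.8
position: [0.5414, -0.0443, 0.0468]
ee_rot: [0.729, 0.684, 0.006, -0.003]
ft_force: [0.4, 11.4, -0.8]
grip_width: 0.178
```

```bash
python3 - <<'E'
from b import *
s=manip.get_obs();print(s["position"],s["ft_force"])
e,p=edge(manip.camera("wrist"));print(e)
E
```

```text
[ 0.54139457 -0.04425782  0.04676033] [ 0.35343707 11.3913219  -0.79098073]
160.0753221010902
```

Call:
jog_arm(
  translation=[
    [0,0,0],
    [0,0,0],
    [0,0,0],
    [0,0,0],
  ],
  turn=[0,0,0,0],
)

```text
clock: 12.18
position: [0.5414, -0.0441, 0.0468]
ee_rot: [0.729, 0.684, 0.006, -0.004]
ft_force: [0.5, 2.9, 0.0]
grip_width: 0.18
```

```bash
python3 - <<'E'
from b import *
s=manip.get_obs();print(s["position"],s["ft_force"])
e,p=edge(manip.camera("wrist"));print(e)
E
```

```text
[ 0.54144859 -0.04412684  0.0467642 ] [0.50268917 2.93074503 0.04559829]
160.3098177542622
```

Call:
jog_arm(
  translation=[
    [0,0,0],
    [0,0,0],
    [0,0,0],
    [0,0,0],
  ],
  turn=[0,0,0,0],
  grip=50,
)

```text
clock: 12.57
position: [0.5416, -0.0444, 0.0468]
ee_rot: [0.729, 0.684, 0.006, -0.003]
ft_force: [-0.0, -0.2, -0.5]
grip_width: 0.586
```

```bash
python3 - <<'E'
from b import *
s=manip.get_obs();print(s["position"],s["ft_force"],s["grip_width"],s["ee_rot"],s["joint_pos"])
c=manip.camera("wrist");save(c,"w7.png");e,p=edge(c);print(e)
E
```

```text
[ 0.54156021 -0.04439598  0.04678565] [-0.01877049 -0.20421748 -0.47282195] 0.5856716597648782 [ 0.72915053  0.6843181   0.00604763 -0.00341535] [ 0.56187705  0.35543019 -0.64747393  1.8174462   0.23023773  1.04304847
 -0.2347361 ]
159.69368295589987
```

Call:
jog_arm(
  translation=[
    [0,0,25],
    [0,0,60],
    [0,0,95],
    [0,-5,130],
    [-10,-25,160],
    [-25,-55,185],
    [-40,-90,203],
    [-55,-120,203],
    [-66,-146,203],
    [-66,-146,203],
    [-66,-146,203],
    [-66,-146,203],
  ],
  turn=[0,0,0,0,0,0,0,0,0,0,0,0],
)

```text
clock: 13.62
position: [0.4758, -0.1896, 0.2498]
ee_rot: [0.729, 0.685, 0.006, -0.004]
ft_force: [0.5, -0.2, 0.4]
grip_width: 0.583
```

```bash
python3 - <<'E'
from b import *
s=manip.get_obs();print(s["position"],s["ee_rot"],s["ft_force"])
c=manip.camera("wrist");save(c,"w8.png")
k=proj(c,[.5368,-.1203,.146]);a=proj(c,[.5368,-.1203,.06]);print(k,a)
r,q=int(a[1]),int(a[0])
a=c["frame"][max(r-80,0):r+60,q-90:q+90,::-1];print(a.shape,max(r-80,0),q-90)
cv2.imwrite("pics/g.png",cv2.resize(a,None,fx=4,fy=4,interpolation=2))
for l in ["knob_grip","post_grip"]:
  for x in manip.pinpoint(c,l)[:1]: print(l,x["confidence"],x["at"],atz(c,x["at"],Z[l]))
E
```

```text
[ 0.47579205 -0.18960598  0.24978501] [ 0.72894655  0.68453323  0.00623481 -0.00350947] [ 0.4687558  -0.1593802   0.42682177]
[350.72479634 103.72643274] [334.05387288 103.03040539]
(140, 180, 3) 23 244
knob_grip 0.9 [345.8, 99.5] [ 0.5359299  -0.11700911  0.13      ]
post_grip 0.77 [350.2, 7.8] [ 0.54515198 -0.0428754   0.108     ]
```

View pics/g.png

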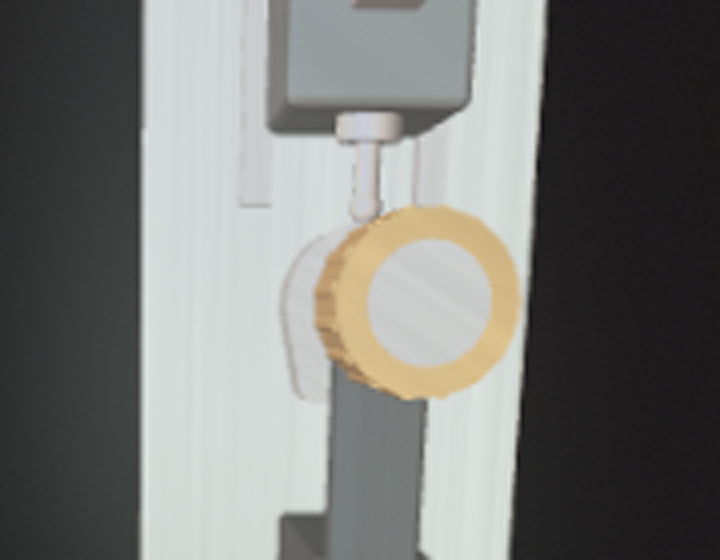

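```bash
cat > fit.py <<'E'
from b import *
from scipy.optimize import least_squares
a0=np.radians(-4.25);X=np.array([np.cos(a0),np.sin(a0)]);Y=np.array([-np.sin(a0),np.cos(a0)]);O=np.array([.5368,-.1203])
def outline(phi,z):  # phi deg ccw from +Y(stand)
    t=np.radians(np.arange(0,360,1)); b=np.degrees(np.arccos(15/22))
    pts=np.vstack([np.c_[np.cos(t),np.sin(t)]*20,np.c_[22+5*np.cos(t),5*np.sin(t)]]).astype(np.float32)
    h=cv2.convexHull(pts)[:,0]; h=np.vstack([h,h[:1]]); h=np.vstack([np.linspace(h[i],h[i+1],6)[:-1] for i in range(len(h)-1)])
    f=np.radians(phi);n=-np.sin(f)*X+np.cos(f)*Y; m=-np.cos(f)*X-np.sin(f)*Y
    xy=O+(h[:,:1]*n+h[:,1:]*m)/1e3
    return np.c_[xy,np.full(len(xy),z)]
E
python3 - <<'E'
from fit import *
c=manip.camera("wrist")
P=np.array([(283,300),(282,310),(287,340),(293,370),(298,388),(305,398),(318,401),(290,275),(305,252),(320,240)])/4+[244,23]
def res(v):
    q=np.array([proj(c,x) for x in outline(v[0],.068)])+v[1:]
    return np.r_[np.min(np.hypot(*(P[:,None]-q[None]).transpose(2,0,1)),1),.1*v[1:]]
for s in(120,130,140,150,160,170):
    r=min((least_squares(res,[s,i,j],diff_step=.01) for i in(0.1,2) for j in(.1,2)),key=lambda r:r.cost);print(s,r.x.round(1),r.cost.round(2))
E
```

```text
120 [ 1.468e+02  1.000e-01 -4.700e+00] 1.6
130 [146.2   0.2  -4.6] 1.63
140 [149.2  -0.   -4.4] 2.03
150 [156.7  -0.5  -3.7] 4.7
160 [151.4  -0.2  -4.1] 2.27
170 [162.2  -0.9  -2.7] 4.9
```

Call:
jog_arm(
  translation=[
    [10,12,0],
    [25,30,0],
    [40,48,0],
    [55,65,0],
    [60,70.6,0],
    [60,70.6,0],
    [60,70.6,0],
    [60,70.6,0],
    [60,70.6,0],
    [60,70.6,0],
    [60,70.6,0],
    [60,70.6,0],
  ],
  turn=[6,12,18,24,30,36,42,48,54,60,65,65],
  grip=62,
)

```text
clock: 14.82
position: [0.5362, -0.1178, 0.2496]
ee_rot: [0.244, 0.97, 0.003, -0.006]
ft_force: [0.3, -0.0, -0.2]
grip_width: 0.723
```

```bash
python3 - <<'E'
from b import *
s=manip.get_obs();print(s["position"],s["ee_rot"],s["joint_pos"],s["torque"],s["grip_width"])
q=s["ee_rot"];print(np.degrees(2*np.arctan2(q[1],q[0])))
E
```

```text
[ 0.53618649 -0.11775493  0.24963038] [ 0.24358833  0.96985187  0.00339236 -0.00636864] [ 0.77237777  0.22098807 -0.73817126  1.52984844  0.13973034  1.45940439
  1.10786003] [-0.00777211  0.02208567 -0.01503037] 0.7229421590551518
151.80240271609514
```

Call:
jog_arm(
  translation=[
    [0,-1,-30],
    [0,-1,-65],
    [0,-1,-100],
    [0,-1,-120],
    [0,-1,-130],
    [0,-1,-145],
    [0,-1,-160],
    [0,-1,-172],
    [0,-1,-179],
    [0,-1,-179],
    [0,-1,-179],
    [0,-1,-179],
  ],
  turn=[0,0,0,0,0,0,0,0,0,0,0,0],
)

```text
clock: 15.82
position: [0.5369, -0.1187, 0.0716]
ee_rot: [0.244, 0.97, 0.003, -0.006]
ft_force: [0.0, 0.1, 0.8]
grip_width: 0.728
```

```bash
python3 - <<'E'
from b import *
s=manip.get_obs();print(s["position"],s["ee_rot"],s["ft_force"])
c=manip.camera("scene")
p=s["position"]
a=cv2.resize(c["frame"][130:220,240:350,::-1],(370,300),interpolation=2)
c=manip.camera("wrist");d=np.zeros((420,800,3),np.uint8);d[:,:420]=c["frame"][:,70:490,::-1];d[:300,425:795]=a
cv2.imwrite("pics/h.png",d)
E
```

```text
[ 0.5368845  -0.11873961  0.07160701] [ 0.24372723  0.96982108  0.00341456 -0.00569726] [0.00151791 0.11435517 0.76414921]
```

Call:
jog_arm(
  translation=[
    [0,0,0],
    [0,0,0],
    [0,0,0],
    [0,0,0],
    [0,0,0],
    [0,0,0],
    [0,0,0],
  ],
  turn=[0,0,0,0,0,0,0],
  grip=20,
  grip_force=80,
)

```text
clock: 16.5
position: [0.5385, -0.1169, 0.073]
ee_rot: [0.243, 0.97, 0.004, -0.004]
ft_force: [2.0, 5.3, 6.6]
grip_width: 0.404
```

```bash
python3 - <<'E'
from b import *
s=manip.get_obs();print(s["position"],s["ft_force"],s["torque"],s["grip_width"]*85.4)
E
```

```text
[ 0.53849096 -0.11687188  0.07299722] [2.04716595 5.34055466 6.62139635] [ 1.11373018 -0.18400736 -0.06578914] 34.503038329777674
```

Call:
jog_arm(
  translation=[
    [0,0,0],
    [0,0,0],
    [0,0,0],
    [0,0,0],
    [0,0,0],
    [0,0,0],
    [0,0,0],
    [0,0,0],
  ],
  turn=[0,-7,-14,-21,-28,-35,-40,-40],
)

```text
clock: 17.17
position: [0.5375, -0.118, 0.0731]
ee_rot: [0.563, 0.827, 0.005, -0.003]
ft_force: [-4.9, -1.8, 3.8]
grip_width: 0.399
```

```bash
cat > st.py <<'E'
from b import *
s=manip.get_obs();q=s["ee_rot"];print(s["position"].round(4),s["ft_force"].round(1),s["torque"].round(3),round(s["grip_width"]*85.4,1),"ang",np.degrees(2*np.arctan2(q[1],q[0])).round(1),q.round(3),s["joint_pos"][6].round(2))
E
python3 st.py
```

```text
[ 0.5375 -0.118   0.0731] [-4.9 -1.8  3.8] [-0.488  1.078 -0.183] 34.1 ang 111.5 [ 0.563  0.827  0.005 -0.003] 0.37
```

Call:
jog_arm(
  translation=[
    [0,0,0],
    [0,0,0],
    [0,0,0],
    [0,0,0],
    [0,0,0],
    [0,0,0],
    [0,0,0],
    [0,0,0],
    [0,0,0],
    [0,0,0],
  ],
  turn=[-6,-12,-18,-24,-30,-36,-42,-48,-50,-50],
)

```text
clock: 18.0
position: [0.5354, -0.1182, 0.073]
ee_rot: [0.86, 0.51, 0.003, -0.001]
ft_force: [-12.6, 0.9, 8.8]
grip_width: 0.398
```

```bash
python3 st.py
```

```text
[ 0.5354 -0.1182  0.073 ] [-12.6   0.9   8.8] [ 0.204  2.189 -0.192] 34.0 ang 61.4 [ 0.86   0.51   0.003 -0.001] -0.47
```

Call:
jog_arm(
  translation=[
    [0,0,0],
    [0,0,0],
    [0,0,0],
    [0,0,0],
    [0,0,0],
    [0,0,0],
    [0,0,0],
  ],
  turn=[-6,-12,-18,-24,-30,-30,-30],
)

```text
clock: 18.58
position: [0.5343, -0.1174, 0.073]
ee_rot: [0.963, 0.271, 0.003, -0.001]
ft_force: [-8.2, 3.0, 5.5]
grip_width: 0.399
```

```bash
python3 st.py
```

```text
[ 0.5343 -0.1174  0.073 ] [-8.2  3.   5.5] [ 0.495  1.202 -0.204] 34.1 ang 31.4 [ 0.963  0.271  0.003 -0.001] -0.98
```

Call:
jog_arm(
  translation=[
    [0,0,0],
    [0,0,0],
    [0,0,0],
    [0,0,0],
  ],
  turn=[-5,-10,-10,-10],
)

```text
clock: 18.92
position: [0.534, -0.117, 0.0731]
ee_rot: [0.982, 0.187, 0.002, -0.001]
ft_force: [-4.9, 3.2, 3.1]
grip_width: 0.405
```

```bash
python3 st.py
```

```text
[ 0.534  -0.117   0.0731] [-4.9  3.2  3.1] [ 0.212  0.568 -0.166] 34.6 ang 21.6 [ 0.982  0.187  0.002 -0.001] -1.15
```

Call:
jog_arm(
  translation=[
    [0,0,0],
    [0,0,0],
    [0,0,0],
    [0,0,0],
    [0,0,0],
  ],
  turn=[-5,-10,-15,-15,-15],
)

```text
clock: 19.33
position: [0.5337, -0.1163, 0.0731]
ee_rot: [0.998, 0.059, 0.002, -0.001]
ft_force: [-4.7, 3.6, 3.2]
grip_width: 0.401
```

```bash
python3 st.py; python3 - <<'E'
from fit import *
c=manip.camera("wrist");save(c,"w9.png")
Y3=np.r_[Y,0];O3=np.r_[O,0]
for t,z in((0,.146),(0,.06),(27,.068),(31,.06),(50,.076),(75,.123)):print(t,z,proj(c,O3+Y3*t/1e3+[0,0,z]).round())
for l in("plunger_tip","post_grip"):
  for r in manip.pinpoint(c,l)[:2]: print(l,r["confidence"],r["at"])
E
```

```text
[ 0.5337 -0.1163  0.0731] [-4.7  3.6  3.2] [ 0.242  0.489 -0.164] 34.3 ang 6.8 [ 0.998  0.059  0.002 -0.001] -1.4
0 0.146 [290. 314.]
0 0.06 [286. 230.]
27 0.068 [239. 226.]
31 0.06 [234. 220.]
50 0.076 [195. 223.]
75 0.123 [111. 250.]
plunger_tip 0.95 [227.0, 223.6]
plunger_tip 0.3 [278.0, 231.5]
post_grip 0.97 [117.7, 242.5]
```

```bash
cat > tp.py <<'E'
from fit import *
for _ in range(3):
    c=manip.camera("wrist")
    t=manip.pinpoint(c,"plunger_tip")[0];p=manip.pinpoint(c,"post_grip")[0]
    T=atz(c,t["at"],.06);P=atz(c,p["at"],.108);print(t["confidence"],t["at"],p["at"],"dist",((P-T)[:2]@Y*1e3).round(2))
E
python3 tp.py; python3 - <<'E'
import cv2
f=cv2.imread("pics/w9.png")
g=cv2.cvtColor(f,6)
for r in range(210,240,3): print(r,g[r,150:260:3])
E
```

```text
0.79 [224.2, 221.2] [122.5, 237.7] dist 39.94
0.66 [225.1, 218.1] [118.0, 239.3] dist 42.2
0.69 [225.9, 221.9] [117.1, 239.6] dist 43.41
210 [109 110 114 148 154 155 155 155 155 155 156 156 155 155 154 144 121  99
 141 137 132 127 171 209 210 211 212 213 214 215 215 209 122 113 113 191
 203]
213 [111 115 114 154 155 155 155 155 155 155 155 155 155 155 155 142 116 112
 164 159 156 123 173 212 212 211 211 210 210 210 179 112 113 138 199 201
 202]
216 [115 114 115 154 155 155 154 155 155 155 155 155 154 154 155 139 111 169
 188 184 180 137 140 132 126 125 125 128 212 133 113 113 180 200 199 201
 202]
219 [114 114 115 154 154 155 155 155 155 155 154 154 154 154 154 137 105 199
 197 196 195 196 193 188 179 171 164 146 136 111 122 200 200 200 200 201
 202]
222 [114 115 116 154 154 154 154 155 155 154 154 154 153 154 152 134 100 202
 202 202 198 202 201 201 200 198 195 176 126 159 201 201 202 200 200 201
 202]
225 [114 116 117 154 154 154 155 155 154 154 154 154 154 154 150 131  96 201
 203 203 198 146 185 181 176 201 201 188 193 203 201 204 202 199 199 201
 201]
228 [116 116 121 154 154 154 154 153 154 153 154 153 154 153 147 129  97 198
 198 199 178 195 201 202 202 202 201 195 202 202 201 203 200 198 199 201
 201]
231 [115 115 123 154 154 154 153 153 153 153 153 153 154 154 146 125  97 104
 134 172 179 202 202 201 200 198 198 200 202 202 200 204 201 199 199 201
 200]
234 [115 115 154 154 154 153 153 153 152 153 153 153 153 153 143 121  96  97
  98 207 204 202 201 202 202 202 202 202 202 200 200 203 201 198 199 201
 149]
237 [115 154 154 154 154 153 153 153 152 153 153 153 153 153 142 115  96  96
 173 208 210 211 212 211 209 206 204 201 202 201 200 203 200 198 199 197
  95]
```

```bash
python3 - <<'E'
from fit import *
c=manip.camera("wrist")
f=c["frame"][170:290,30:330,::-1]
a=cv2.resize(f,(795,318),interpolation=2);d=cv2.convertScaleAbs(a,alpha=1.0)
b=a.copy()
for phi,col in((0,(0,0,255)),(15,(0,200,0)),(-15,(255,0,0))):
    q=np.array([proj(c,x) for x in outline(phi,.068)]);q=((q-[30,170]+.5)*2.65).astype(np.int32)
    cv2.polylines(b,[q],True,col,1)
cv2.imwrite("pics/i.png",cv2.resize(np.vstack([a,b])[:600],(795,600)))
E
```

```text
(no output)
```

View pics/i.png

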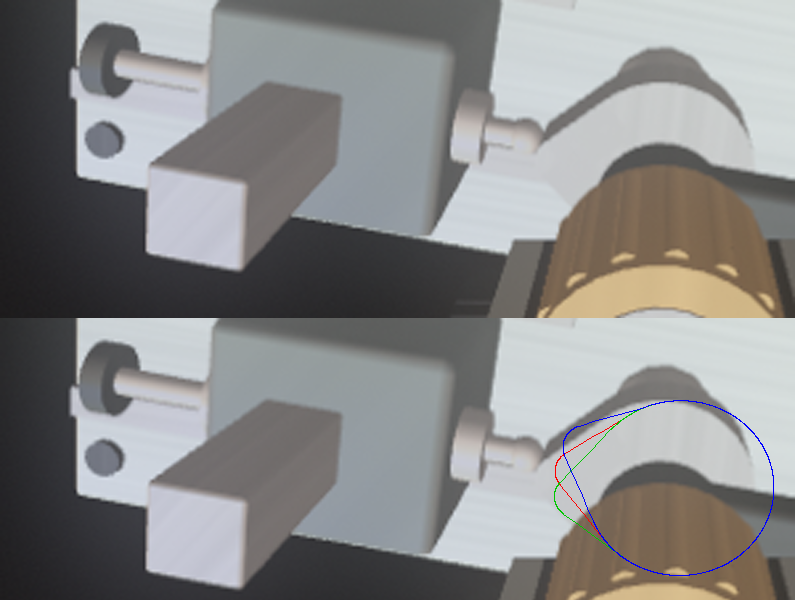

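```bash
python3 - <<'E'
from fit import *
c=manip.camera("wrist")
P=np.array([(560,137),(580,125),(600,113),(620,100),(640,88),(660,83),(690,83),(715,95),(735,115),(748,140),(539,153),(545,168),(555,183),(565,200)])/2.65+[30,170]
def mk(PP,sc):
  def res(v):
    q=np.array([proj(c,x) for x in outline(v[0],.068)]); m=q.mean(0); q=m+(q-m)*(v[3] if sc else 1)+v[1:3]
    return np.min(np.hypot(*(PP[:,None]-q[None]).transpose(2,0,1)),1)
  return res
for sc in(0,1):
 for s in(-10,0,10,20):
  r=least_squares(mk(P,sc),[s,-7,0,1],diff_step=.01,x_scale=[5,1,1,.05]);print(sc,s,r.x.round(2),r.cost.round(2))
E
```

```text
0 -10 [ 2.69 -4.82  1.37  1.  ] 11.02
0 0 [ 2.7  -4.83  1.36  1.  ] 11.02
0 10 [ 2.71 -4.82  1.36  1.  ] 11.02
0 20 [ 4.25 -5.2   1.18  1.  ] 12.75
1 -10 [-2.02 -4.65  1.94  1.  ] 21.77
1 0 [ 5.12 -5.56  0.46  0.98] 11.99
1 10 [ 7.27 -5.15 -0.05  0.97] 15.01
1 20 [10.76 -5.26 -0.62  0.96] 21.55
```

Call:
jog_arm(
  translation=[
    [0,0,0],
    [0,0,0],
    [0,0,0],
  ],
  turn=[-2,-4,-4],
)

```text
clock: 20.28
position: [0.5337, -0.1161, 0.0731]
ee_rot: [1.0, 0.026, 0.002, -0.001]
ft_force: [-2.3, 2.3, 1.2]
grip_width: 0.401
```

```bash
python3 st.py
```

```text
[ 0.5337 -0.1161  0.0731] [-2.3  2.3  1.2] [-0.066  0.241 -0.205] 34.3 ang 2.9 [ 1.     0.026  0.002 -0.001] -1.46
```

Call:
jog_arm(
  translation=[
    [0,0,0],
    [0,0,0],
    [0,0,0],
    [0,0,0],
    [0,0,0],
  ],
  turn=[0,0,0,0,0],
  grip=62,
)

```text
clock: 20.7
position: [0.5338, -0.1163, 0.0731]
ee_rot: [1.0, 0.026, 0.002, -0.001]
ft_force: [-0.6, 0.3, 0.5]
grip_width: 0.726
```

```bash
python3 st.py
```

```text
[ 0.5338 -0.1163  0.0731] [-0.6  0.3  0.5] [0.043 0.007 0.001] 62.0 ang 2.9 [ 1.     0.026  0.002 -0.001] -1.46
```

Call:
jog_arm(
  translation=[
    [0,0,20],
    [0,0,50],
    [0,0,85],
    [0,0,110],
    [0,10,110],
    [2,25,110],
    [4,40,110],
    [6,60,110],
    [7.8,72,110],
    [7.8,72,110],
    [7.8,72,110],
    [7.8,72,110],
  ],
  turn=[0,0,0,3,9,16,23,30,37,44,51,58],
)

```text
clock: 21.7
position: [0.5417, -0.0441, 0.1832]
ee_rot: [0.86, 0.51, 0.002, -0.002]
ft_force: [1.0, 0.3, 0.1]
grip_width: 0.727
```

```bash
python3 st.py
```

```text
[ 0.5417 -0.0441  0.1832] [1.  0.3 0.1] [-0.037 -0.005  0.01 ] 62.1 ang 61.3 [ 0.86   0.51   0.002 -0.002] -0.57
```

Call:
jog_arm(
  translation=[
    [0,0,0],
    [0,0,0],
    [0,0,0],
    [0,0,0],
    [0,0,0],
    [0,0,-20],
    [0,0,-40],
    [0,0,-40],
    [0,0,-40],
  ],
  turn=[7,14,21,25.1,25.1,25.1,25.1,25.1,25.1],
)

```text
clock: 22.45
position: [0.5411, -0.0441, 0.1428]
ee_rot: [0.729, 0.684, 0.001, -0.003]
ft_force: [0.1, -0.5, 0.2]
grip_width: 0.722
```

```bash
python3 st.py
```

```text
[ 0.5411 -0.0441  0.1428] [ 0.1 -0.5  0.2] [ 0.026 -0.025  0.028] 61.6 ang 86.3 [ 0.729  0.684  0.001 -0.003] -0.15
```

Call:
jog_arm(
  translation=[
    [0.5,-0.3,-25],
    [0.5,-0.3,-55],
    [0.5,-0.3,-80],
    [0.5,-0.3,-93],
    [0.5,-0.3,-96],
    [0.5,-0.3,-96],
    [0.5,-0.3,-96],
  ],
  turn=[0,0,0,0,0,0,0],
)

```text
clock: 23.03
position: [0.5429, -0.0444, 0.0486]
ee_rot: [0.729, 0.684, 0.001, -0.002]
ft_force: [-0.1, -0.1, -0.5]
grip_width: 0.728
```

```bash
python3 st.py; cat > cmp.py <<'E'
import cv2,numpy as np,sys
for n in sys.argv[1:]:
    g=cv2.cvtColor(cv2.imread(f"pics/{n}.png"),6).astype(float)
    print(n,"button",g[132:200,272:286].mean(1).round().astype(int).tolist()); print("  block",g[180:240,246:260].mean(1).round().astype(int).tolist())
E
python3 -c "
from b import *
c=manip.camera('wrist');save(c,'w10.png')"; python3 cmp.py w6 w7 w10
```

```text
[ 0.5429 -0.0444  0.0486] [-0.1 -0.1 -0.5] [ 0.     0.026 -0.033] 62.1 ang 86.3 [ 0.729  0.684  0.001 -0.002] -0.2
w6 button [216, 216, 216, 216, 216, 216, 216, 216, 216, 216, 216, 216, 216, 216, 216, 216, 216, 216, 216, 216, 216, 215, 216, 215, 215, 215, 216, 216, 216, 215, 215, 215, 215, 215, 215, 215, 183, 119, 101, 102, 102, 102, 106, 121, 128, 128, 128, 128, 128, 128, 128, 128, 127, 155, 183, 191, 189, 183, 179, 179, 178, 178, 178, 178, 178, 179, 181, 181]
  block [209, 209, 209, 209, 210, 209, 208, 208, 198, 158, 120, 120, 119, 119, 119, 119, 118, 118, 118, 118, 118, 118, 117, 117, 116, 116, 116, 116, 116, 116, 115, 115, 116, 116, 116, 115, 115, 114, 120, 131, 141, 150, 153, 155, 156, 158, 158, 158, 158, 158, 158, 158, 158, 158, 158, 158, 158, 158, 158, 158]
w7 button [215, 215, 215, 215, 215, 215, 215, 215, 215, 215, 215, 215, 215, 215, 215, 214, 214, 215, 214, 214, 214, 214, 214, 214, 214, 214, 214, 192, 137, 102, 102, 102, 105, 120, 129, 129, 129, 129, 129, 129, 128, 128, 128, 145, 178, 190, 191, 191, 191, 191, 190, 190, 190, 190, 190, 190, 190, 190, 184, 177, 177, 177, 177,
[... 295 characters left out ...]
157, 157, 157, 157, 157, 157, 157, 157]
w10 button [214, 215, 215, 214, 214, 214, 214, 214, 214, 214, 214, 214, 214, 198, 148, 103, 103, 103, 116, 126, 126, 126, 126, 126, 126, 126, 126, 126, 133, 174, 192, 192, 192, 192, 192, 192, 192, 192, 192, 192, 192, 192, 192, 192, 192, 191, 191, 191, 191, 191, 191, 191, 191, 191, 191, 191, 190, 180, 166, 166, 166, 165, 165, 165, 165, 167, 171, 172]
  block [212, 212, 212, 212, 212, 212, 212, 212, 203, 161, 118, 118, 117, 118, 118, 118, 117, 117, 116, 116, 116, 116, 116, 116, 115, 115, 115, 115, 115, 114, 114, 114, 114, 114, 114, 114, 114, 116, 125, 136, 147, 152, 153, 154, 156, 157, 157, 157, 157, 156, 156, 156, 156, 156, 156, 157, 157, 157, 157, 157]
```

```bash
cat > push.py <<'E'
from fit import *
from scipy.spatial.transform import Rotation as R
c=manip.camera("wrist");s=manip.get_obs()
T=np.eye(4);T[:3,:3]=R.from_quat(s["ee_rot"]).as_matrix();T[:3,3]=s["position"]
H=np.linalg.inv(T)@np.array(c["pose"])
def pose(p,q):
    T=np.eye(4);T[:3,:3]=R.from_quat(np.array(q)/np.linalg.norm(q)).as_matrix();T[:3,3]=p;return T@H
D=dict(w6=([.54208,-.03342,.04677],[.732,.681,.001,0.0],168.6,189.0,219.4),
 w7=([.54156,-.0444,.04679],[.72915,.68432,.00605,-.00342],159.8,189.9,219.5),
 w10=(s["position"],s["ee_rot"],146.0,189.1,218.7))
for zb in(.050,.056,.062,.068):
  o=[]
  for n,(p,q,b,l,u) in D.items():
    cc=dict(c,pose=pose(p,q)); yb,yu=[(atz(cc,(279,r),z)[:2]-O)@Y*1e3 for r,z in((b,zb),(u,.075))]
    o.append(yb-yu)
  print(zb,np.round(o,2),"w7-w6",round(o[1]-o[0],2),"w10-w7",round(o[2]-o[1],2))
E
python3 push.py
```

```text
0.05 [18.76 23.64 30.42] w7-w6 4.89 w10-w7 6.77
0.056 [19.94 24.6  31.2 ] w7-w6 4.66 w10-w7 6.59
0.062 [21.12 25.56 31.98] w7-w6 4.44 w10-w7 6.42
0.068 [22.31 26.52 32.76] w7-w6 4.21 w10-w7 6.24
```

Call:
jog_arm(
  translation=[
    [0,0,25],
    [0,0,60],
    [0,0,95],
    [0,0,125],
    [0,-10,134],
    [-2,-25,134],
    [-4,-40,134],
    [-6,-60,134],
    [-9,-72,134],
    [-9,-72,134],
    [-9,-72,134],
    [-9,-72,134],
  ],
  turn=[0,0,0,-3,-9,-16,-23,-30,-37,-44,-51,-58],
)

```text
clock: 24.13
position: [0.5343, -0.1168, 0.184]
ee_rot: [0.97, 0.241, 0.003, -0.001]
ft_force: [0.1, 0.6, -0.3]
grip_width: 0.727
```

```bash
python3 st.py
```

```text
[ 0.5343 -0.1168  0.184 ] [ 0.1  0.6 -0.3] [ 0.004 -0.003 -0.017] 62.1 ang 27.9 [ 0.97   0.241  0.003 -0.001] -1.0
```

Call:
jog_arm(
  translation=[
    [0,0,-25],
    [0,0,-45],
    [0,0,-65],
    [0,0,-85],
    [0,0,-102],
    [0,0,-111],
    [0,0,-111],
    [0,0,-111],
  ],
  turn=[-6,-12,-15,-15,-15,-15,-15,-15],
)

```text
clock: 24.8
position: [0.5347, -0.1168, 0.074]
ee_rot: [0.994, 0.113, 0.004, -0.0]
ft_force: [0.1, 0.1, -0.1]
grip_width: 0.726
```

Call:
jog_arm(
  translation=[
    [0,0,0],
    [0,0,0],
    [0,0,0],
    [0,0,0],
    [0,0,0],
    [0,0,0],
    [0,0,0],
  ],
  turn=[0,0,0,0,0,0,0],
  grip=20,
)

```text
clock: 25.38
position: [0.5357, -0.1163, 0.0759]
ee_rot: [0.994, 0.113, 0.005, 0.0]
ft_force: [-4.0, 2.5, 9.0]
grip_width: 0.403
```

```bash
python3 st.py
```

```text
[ 0.5357 -0.1163  0.0759] [-4.   2.5  9. ] [ 0.536  0.754 -0.003] 34.4 ang 13.0 [0.994 0.113 0.005 0.   ] -1.29
```

Call:
jog_arm(
  translation=[
    [0,0,0],
    [0,0,0],
    [0,0,0],
    [0,0,0],
  ],
  turn=[-4,-8,-8,-8],
)

```text
clock: 25.72
position: [0.5356, -0.1161, 0.0761]
ee_rot: [0.999, 0.044, 0.005, 0.0]
ft_force: [0.1, 0.6, -3.3]
grip_width: 0.399
```

```bash
python3 st.py
```

```text
[ 0.5356 -0.1161  0.0761] [ 0.1  0.6 -3.3] [ 0.072  0.015 -0.324] 34.1 ang 5.1 [0.999 0.044 0.005 0.   ] -1.43
```

Call:
jog_arm(
  translation=[
    [0,0,0],
    [0,0,0],
    [0,0,0],
    [0,0,0],
    [0,0,0],
  ],
  turn=[0,0,0,0,0],
  grip=62,
)

```text
clock: 26.13
position: [0.5358, -0.1163, 0.0764]
ee_rot: [0.999, 0.044, 0.005, 0.0]
ft_force: [0.7, -0.2, 0.0]
grip_width: 0.725
```

Call:
jog_arm(
  translation=[
    [0,0,20],
    [0,0,50],
    [0,0,85],
    [0,0,110],
    [0,10,110],
    [2,25,110],
    [4,40,110],
    [6,60,110],
    [7,72,110],
    [7,72,110],
    [7,72,110],
    [7,72,110],
  ],
  turn=[0,0,0,3,9,16,23,30,37,44,51,58],
)

```text
clock: 27.13
position: [0.5429, -0.044, 0.1866]
ee_rot: [0.85, 0.526, 0.005, -0.002]
ft_force: [0.5, 0.0, 0.7]
grip_width: 0.726
```

```bash
python3 st.py
```

```text
[ 0.5429 -0.044   0.1866] [0.5 0.  0.7] [-0.001 -0.002 -0.04 ] 62.0 ang 63.5 [ 0.85   0.526  0.005 -0.002] -0.53
```

Call:
jog_arm(
  translation=[
    [0,0,0],
    [0,0,0],
    [0,0,-10],
    [0,0,-25],
    [0,0,-55],
    [0,0,-85],
    [0,0,-115],
    [0,0,-132],
    [0,-0.4,-138],
    [0,-0.4,-138],
    [0,-0.4,-138],
    [0,-0.4,-138],
  ],
  turn=[7,14,21,22.8,22.8,22.8,22.8,22.8,22.8,22.8,22.8,22.8],
)

```text
clock: 28.13
position: [0.5441, -0.0444, 0.0502]
ee_rot: [0.73, 0.684, 0.005, -0.002]
ft_force: [1.0, 0.2, -0.1]
grip_width: 0.726
```

```bash
python3 st.py; python3 -c "
from b import *
c=manip.camera('wrist');save(c,'w11.png')"; python3 cmp.py w11
```

```text
[ 0.5441 -0.0444  0.0502] [ 1.   0.2 -0.1] [-0.043 -0.006  0.026] 62.0 ang 86.3 [ 0.73   0.684  0.005 -0.002] -0.19
w11 button [215, 215, 215, 215, 215, 215, 215, 215, 215, 215, 215, 215, 215, 215, 215, 186, 111, 102, 102, 110, 120, 122, 122, 122, 122, 121, 122, 121, 121, 130, 171, 192, 193, 193, 193, 193, 193, 193, 193, 192, 192, 192, 192, 192, 192, 192, 192, 192, 192, 192, 192, 192, 192, 192, 192, 191, 187, 168, 150, 150, 150, 149, 149, 149, 150, 157, 161, 161]
  block [212, 212, 212, 212, 212, 212, 212, 212, 190, 143, 117, 118, 117, 117, 117, 117, 117, 116, 116, 118, 119, 120, 122, 125, 125, 125, 125, 125, 124, 122, 117, 114, 114, 114, 114, 114, 117, 126, 138, 148, 152, 153, 154, 156, 157, 157, 157, 157, 157, 157, 156, 156, 156, 156, 156, 157, 157, 157, 157, 157]
```

```bash
sed -i 's/ w10=(s\["position"\],s\["ee_rot"\],146.0,189.1,218.7))/ w10=([.5429,-.0444,.0486],[.729,.684,.001,-.002],146.0,189.1,218.7),w11=(s["position"],s["ee_rot"],147.45,188.8,217.8))/; s/"w10-w7",round(o\[2\]-o\[1\],2)/"w10-w7",round(o[2]-o[1],2),"w11-w10",round(o[3]-o[2],2)/' push.py; python3 push.py; python3 - <<'E'
import cv2,numpy as np
for n in("w7","w10","w11"):
    g=cv2.cvtColor(cv2.imread(f"pics/{n}.png"),6).astype(float)
    # collar (block side) edge along the stem: stem->collar, and button lower edge
    p=g[155:200,276:283].mean(1);print(n,p.round().astype(int).tolist())
E
```

```text
0.05 [18.76 23.65 30.41 29.66] w7-w6 4.89 w10-w7 6.75 w11-w10 -0.75
0.056 [19.95 24.61 31.19 30.43] w7-w6 4.66 w10-w7 6.58 w11-w10 -0.75
0.062 [21.13 25.57 31.97 31.21] w7-w6 4.44 w10-w7 6.4 w11-w10 -0.76
0.068 [22.31 26.53 32.76 31.99] w7-w6 4.21 w10-w7 6.23 w11-w10 -0.77
w7 [215, 215, 215, 215, 192, 137, 102, 102, 102, 104, 120, 130, 130, 130, 130, 130, 129, 129, 129, 129, 142, 181, 197, 197, 196, 196, 196, 196, 196, 196, 196, 196, 196, 196, 196, 196, 196, 196, 196, 195, 195, 195, 195, 195, 195]
w10 [127, 127, 127, 127, 127, 128, 160, 177, 176, 177, 176, 176, 176, 176, 175, 176, 176, 175, 175, 175, 175, 175, 175, 175, 175, 175, 175, 174, 174, 174, 174, 174, 174, 173, 170, 167, 166, 166, 166, 166, 166, 166, 167, 168, 168]
w11 [122, 122, 122, 122, 122, 122, 124, 162, 179, 179, 179, 179, 179, 179, 179, 179, 178, 178, 179, 178, 178, 178, 178, 178, 178, 178, 178, 178, 178, 178, 178, 178, 177, 174, 155, 137, 137, 136, 136, 136, 136, 138, 145, 148, 148]
```

Call:
jog_arm(
  translation=[
    [0,0,25],
    [0,0,60],
    [0,0,95],
    [0,0,125],
    [0,-10,134],
    [-2,-25,134],
    [-4,-40,134],
    [-6,-60,134],
    [-9,-72,134],
    [-9,-72,134],
    [-9,-72,134],
    [-9,-72,134],
  ],
  turn=[0,0,0,-3,-9,-16,-23,-30,-37,-44,-51,-58],
)

```text
clock: 29.23
position: [0.5352, -0.1167, 0.185]
ee_rot: [0.97, 0.241, 0.006, 0.001]
ft_force: [-0.1, 0.7, -0.3]
grip_width: 0.723
```

```bash
python3 st.py
```

```text
[ 0.5352 -0.1167  0.185 ] [-0.1  0.7 -0.3] [-0.006  0.048 -0.012] 61.8 ang 27.9 [0.97  0.241 0.006 0.001] -1.0
```

Call:
jog_arm(
  translation=[
    [0,0,-25],
    [0,0,-45],
    [0,0,-65],
    [0,0,-85],
    [0,0,-102],
    [0,0,-110],
    [0,0,-110],
    [0,0,-110],
  ],
  turn=[-6,-12,-18,-20,-20,-20,-20,-20],
)

```text
clock: 29.9
position: [0.5356, -0.1168, 0.0759]
ee_rot: [0.998, 0.069, 0.006, 0.002]
ft_force: [-0.2, -0.3, 0.3]
grip_width: 0.724
```

Call:
jog_arm(
  translation=[
    [0,0,0],
    [0,0,0],
    [0,0,0],
    [0,0,0],
    [0,0,0],
    [0,0,0],
    [0,0,0],
  ],
  turn=[0,0,0,0,0,0,0],
  grip=20,
)

```text
clock: 30.48
position: [0.5366, -0.1163, 0.0779]
ee_rot: [0.998, 0.069, 0.007, 0.002]
ft_force: [-3.7, 2.5, 9.4]
grip_width: 0.398
```

Call:
jog_arm(
  translation=[
    [0,0,0],
    [0,0,0],
    [0,0,0],
    [0,0,0],
  ],
  turn=[4,8,8,8],
)

```text
clock: 30.82
position: [0.5365, -0.1162, 0.078]
ee_rot: [0.99, 0.138, 0.007, 0.002]
ft_force: [-0.1, 0.5, -3.6]
grip_width: 0.4
```

```bash
python3 st.py
```

```text
[ 0.5365 -0.1162  0.078 ] [-0.1  0.5 -3.6] [0.228 0.01  0.21 ] 34.2 ang 15.8 [0.99  0.138 0.007 0.002] -1.24
```

Release, lift and check again at the post.

Call:
jog_arm(
  translation=[
    [0,0,0],
    [0,0,0],
    [0,0,0],
    [0,0,0],
    [0,0,0],
  ],
  turn=[0,0,0,0,0],
  grip=62,
)

```text
clock: 31.23
position: [0.5368, -0.1163, 0.0783]
ee_rot: [0.99, 0.138, 0.007, 0.002]
ft_force: [0.4, 0.6, 1.1]
grip_width: 0.725
```

Call:
jog_arm(
  translation=[
    [0,0,20],
    [0,0,50],
    [0,0,85],
    [0,0,110],
    [0,10,110],
    [2,25,110],
    [4,40,110],
    [5,60,110],
    [6,72,110],
    [6,72,110],
    [6,72,110],
    [6,72,110],
  ],
  turn=[0,0,0,3,9,16,23,30,37,44,51,58],
)

```text
clock: 32.23
position: [0.5429, -0.044, 0.1885]
ee_rot: [0.798, 0.603, 0.007, -0.002]
ft_force: [-0.5, -0.8, 0.6]
grip_width: 0.727
```

```bash
python3 st.py
```

```text
[ 0.5429 -0.044   0.1885] [-0.5 -0.8  0.6] [-0.009 -0.025 -0.04 ] 62.1 ang 74.2 [ 0.798  0.603  0.007 -0.002] -0.34
```

Call:
jog_arm(
  translation=[
    [0,0,0],
    [0,0,0],
    [0,0,-10],
    [0,0,-25],
    [0,0,-55],
    [0,0,-85],
    [0,0,-115],
    [0,0,-132],
    [0,-0.4,-139],
    [0,-0.4,-139],
    [0,-0.4,-139],
    [0,-0.4,-139],
  ],
  turn=[6,12.1,12.1,12.1,12.1,12.1,12.1,12.1,12.1,12.1,12.1,12.1],
)

```text
clock: 33.23
position: [0.5439, -0.0444, 0.0509]
ee_rot: [0.73, 0.683, 0.008, -0.002]
ft_force: [-0.2, -0.1, -0.5]
grip_width: 0.727
```

```bash
python3 st.py; python3 -c "
from b import *
c=manip.camera('wrist');save(c,'w12.png')"; python3 cmp.py w12
```

```text
[ 0.5439 -0.0444  0.0509] [-0.2 -0.1 -0.5] [-0.026  0.006  0.025] 62.1 ang 86.2 [ 0.73   0.683  0.008 -0.002] -0.18
w12 button [215, 215, 215, 215, 215, 215, 215, 215, 215, 215, 215, 215, 215, 187, 111, 103, 104, 114, 123, 123, 123, 123, 123, 123, 123, 123, 123, 144, 179, 193, 193, 193, 193, 193, 193, 193, 193, 193, 193, 193, 193, 193, 193, 193, 194, 194, 194, 193, 193, 193, 193, 193, 193, 193, 193, 193, 183, 164, 153, 153, 153, 153, 152, 152, 155, 161, 164, 164]
  block [212, 212, 212, 212, 212, 212, 212, 212, 190, 143, 118, 118, 118, 117, 118, 117, 117, 116, 117, 118, 118, 121, 123, 123, 123, 123, 123, 122, 120, 117, 114, 114, 114, 114, 114, 115, 123, 134, 146, 151, 153, 155, 156, 157, 157, 157, 157, 157, 156, 157, 156, 156, 156, 156, 157, 157, 157, 157, 157, 157]
```

Call:
jog_arm(
  translation=[
    [0,0,25],
    [0,0,60],
    [0,0,100],
    [0,0,135],
    [-10,0,165],
    [-30,0,180],
    [-50,0,180],
    [-50,0,180],
    [-50,0,180],
  ],
  turn=[0,0,0,0,0,0,0,0,0],
)

```text
clock: 34.03
position: [0.494, -0.0447, 0.2326]
ee_rot: [0.73, 0.683, 0.008, -0.0]
ft_force: [0.1, -0.0, -0.8]
grip_width: 0.728
```

```bash
python3 st.py; python3 -c "
from h import *
look(['mug_mid','keeper_mid','lever_mid','post_grip','knob_grip'])
print(manip.hand_in())"
```

```text
[ 0.494  -0.0447  0.2326] [ 0.1 -0.  -0.8] [-0.059 -0.031 -0.017] 62.2 ang 86.2 [ 0.73   0.683  0.008 -0.   ] -0.07
top mug_mid 0.95 [152.5 210.8] [623.8 358.2  40. ]
top keeper_mid 0.74 [406.4 247.5] [ 493.  -396.7   55. ]
top lever_mid 0.96 [251.9 148.5] [814.2  56.8  12. ]
top post_grip 0.26 [249.1 150.9] [783.7  62.4 108. ]
scene mug_mid 0.8 [365.9 292.6] [621.4 364.4  40. ]
scene keeper_mid 0.93 [245.3 160.2] [ 503.  -375.1   55. ]
scene lever_mid 0.66 [240. 265.] [804.8  52.7  12. ]
scene post_grip 0.76 [292.6 190.9] [542.1 -44.6 108. ]
scene knob_grip 0.66 [279.6 173.3] [ 532.8 -124.6  130. ]
the job is handed in; nothing more can be done
None
```

The job is handed in, at about 34 s of the 67 s. The plunger block is up against the cam, and the cam sits with its nose at, or within a couple of degrees of, full lift on the plunger. The gripper is open and clear of everything.

- **Block:** I gripped the post and slid the block until the cam's round side had pressed the plunger in about 4 mm. The plunger's rear button and the arm's travel since first contact gave 4.0 to 4.2 mm. A later camera-model recalculation gave 4.2 to 4.9 mm, so that figure is less certain.
- **Cam:** I turned the knob about 150° clockwise and let go. I then went 8° further as a test, and the plunger came back out about 0.75 mm. Turning back the same 8° pushed it in again by about 0.9 mm, so the nose is close to the very top.
- **Gentle handling:** I estimate the plunger is pushed in about 11 mm in all, short of its 15 mm stop. The gripper never touched it. The highest force I read at the wrist was about 15 N.
- **Bystanders:** The mug and lever were found at their starting places to within about 1 cm in both cameras. The keeper also matched from above, but the scene camera put it about 2 cm off. I take that as detection scatter, since the arm never came near it.

**Disagreements:**
- The real fingertips sat about 40 mm higher than the reported tool position. My first close was therefore in the air above the post; I saw it in the pictures and went lower.
- At the last check the top camera did not find the knob, and its only post detection was a low-confidence false one. The scene camera put the post and knob where expected.

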